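# Start the second guide eye of the wire rail by hand

## Task

The wire rail in front of the reel still lacks its second guide eye. Take the large closed screw eye out of the drilled block, stand it in the rail's empty pilot hole, and start its thread: push straight down firmly, with some 20 N, while you turn it clockwise one full turn, regripping as you need, so that it cuts in and its collar comes down to 2 mm above the wood like that of the eye already fitted, and the opening faces the same way. Too light a push only spins it and soon strips the hole (it may slip a quarter turn in all, no more); a push beyond 30 N splits the wood. Let go and leave the eye standing upright; do not disturb the other eye and the hook in the block nor the things around.

Things in the scene. Friction and masses are not known exactly. Their poses are not given: they have to be found in the camera images.
- screw_eye: The large closed screw eye, bare steel, 60 g, hung in the drilled block by its collar (18 mm diameter, 4 mm thick). Ring of 8 mm wire, 34 mm outside, 18 mm inside. Below the collar an 8 mm screw shank, 28 mm long, rounded point. Origin: on the shank axis at the collar's underside; z up the shank (ring centre +24 mm, top +41); x: axis of the ring's opening (8 mm thick along x, 34 mm wide along y).
- eye_ring (a point): Centre of that eye's ring, 24 mm above the collar's underside; axes as the eye's. The ring may be gripped across its 8 mm thickness (along x) or across its 34 mm width (along y), so it can be regripped every quarter turn.
- small_eye: The smaller closed screw eye in the drilled block (ring 23 mm outside, 6 mm wire), not to be used or disturbed. Which piece hangs in which hole varies. Origin under its collar.
- screw_hook: The open screw hook in the drilled block: as large as the large eye, but its ring is open on one side. Not to be used or disturbed. Origin under its collar.
- eye_block: Drilled block of light wood, fixed, 53 x 176 x 40 mm (x, y, z), with three 10 mm through holes 60 mm apart along its y, in which the eyes and the hook hang, their collars resting on its top. Origin: centre of its underside.
- rail_base: Aluminium base plate of the wire rail, screwed to the bench, 90 x 262 x 4 mm. Origin: centre of its underside; x across the rail (the way the wire runs, toward the reel), y along the rail.
- guide_rail: Brown hardwood rail, 52 x 228 x 45 mm, on four rubber buffers 15 mm high over the base plate; its top is 64 mm above the bench. It gives springily on them, some millimetres under a firm push, and comes back. Origin: centre of its underside; y along it. At y = +60 mm a first guide eye of the same size is fitted, its opening along x, its collar 2 mm above the wood; at y = -60 mm is the empty pilot hole.
- pilot_hole (a point): Centre of the empty pilot hole's mouth, on the rail's top; axes as the rail's. Countersunk, then a loose 9.2 mm bore in which the eye stands by itself, collar 8 mm above the wood. From there it goes down 6 mm a turn (less if it slips), only while turned clockwise seen from above under a firm push. Under 8 to 13 N (it varies) it spins without cutting. Push alone does nothing; anticlockwise brings it up.
- hole_strip (a joint): How far (rad) the eye's point has spun clockwise in the pilot hole without cutting, in all, since the start: 0 at the start, steady while it bites. Unseen, it is the damage of the hole: past 2 rad (a third of a turn) the hole is stripped.
- core_4: Bare steel strip-wound ring core, 56 mm diameter, 20 mm high, loose on the bench. Bystander.
- tape_roll: Roll of tape, 81 mm diameter, 19 mm high, loose on the bench. Bystander.
- parts_cup: Small plastic tub with ferrules, 71 mm diameter, 41 mm high, loose on the bench. Bystander.

How it is judged:
By the outcome, as a careful person would: the job done as asked, in the order asked, and still so for the second after the job is handed in, with the robot touching nothing.
It also fails if it takes over 72 s, if anything falls off the work surface, if the arm or the gripper's body presses on something with over 40 N, if the wrist force passes 120 N, or if a joint passes its speed limit or range.

## Robot

A 6-joint arm with a two-finger parallel gripper is mounted at the origin on a cart in front of the work surface, level with it; the furniture and walls round the work are solid. World frame = base frame: x ahead of the robot, y to its left, z up, the work surface at z = 0. Lengths are in m, angles in rad, forces in N, time in s.
With the tool pointing down it reaches from about 0.4 to 0.925 m from the base axis. Payload 3.4 kg.
Tool frame: the origin (TCP) lies midway between the tips of the shut fingers; the grasp point (between the pads) lies env.tcp_to_grasp behind it (env.tcp_to_grasp is the distance from the TCP to the grasp point, in m); z points along the fingers, y is the line along which they close (so a half turn about z gives the same grasp; the last joint's range is limited). The gripper opens to 85 mm and grips with 20 to 120 N. Pads are 22 mm wide; open, the fingers measure 114 mm over their backs; the gripper's body (76 mm by 85 mm) begins 54 mm behind the grasp point. The pads swing forward as they close: fully open they stand 13 mm farther back than shut.
Start: joints at [-1.194, 0.307, 1.506, -0, 1.328, -0.073], TCP at [0.25, -0.518, 0.231] pointing down, gripper open.
Joint ranges: [-3.12, 3.12], [-1.05, 2.28], [0.14, 2.33], [-1.42, 4.57], [0.1, 2.73], [-2.68, 2.68]. Speed limits (rad/s): [2.57, 2.57, 3.14, 3.14, 3.14, 3.14].

## Interface

Orientations are given as a unit quaternion [x, y, z, w].
In Python, from bench import env gives the robot as it stands.
- The arm moves only by the tool apply_moves, never from a script. Its argument "rows" is one flat list of numbers, 6 for each row, row after row: the shift along the tool's x, y, z in m, then the turn, a rotation vector about the tool's x, y, z in degrees. In form: [tx, ty, tz, ax, ay, az, tx, ty, tz, ax, ay, az, ...]. A call has 1 to 12 rows; each row shifts and turns the commanded pose from where the row before left it, along the tool's axes as they then stand; what a row does not reach is not made up. A row lasts 1/10 s, in which the tool goes at most 50 mm and 8.59 degrees, less where a joint would pass 70% of its speed; a pose out of reach is approached as far as the arm can. A call with a gripper value outside its range is refused whole. "hand" is the finger opening in m, from 0 to 0.0854, set as the call begins (left out, the last holds). The fingers move at their own pace and stop on an object; "grip_force" is the grip in N (left out, the last holds). Time passes only in rows, so rows that do not move let the fingers close. It gives the time, the measured TCP pose, the force, the opening and the grip force at its end, in the units of the state.
- env.state(): the state, without advancing time (a new reading comes with each control period).
- env.camera(name): name is "scene" or "top" or "wrist"; returns a dict with "frame" (384x512x3 uint8, blue, green, red), "vfov" (degrees; the focal length in pixels is half the picture's height over the tangent of half this angle, whatever the lens; pixels are square), "cx", "cy" (the principal point, pixels), "k1" (the pictures are not rectified: a ray, as slopes to the right and down, at radius r is drawn at 1 + k1 r^2 times it, then the intrinsics apply), "T" (4x4, takes a point from camera to world coordinates). Camera axes: x right, y down, z forward; pixel columns grow to the right and rows downward; lengths in m; the calibration is good to about 2 mm. A picture is of the moment at which its call begins. There is no depth.
- env.close_job(): hands the job in; it is judged then, once.
Trained networks look in the newest picture that a camera, given by its name, has taken for a name from the list of things; names that differ only in an ending like _2 or _b are one class to them, and where a whole thing is asked for, a point or a joint stands for the part that bears it (a point fixed in the world has none). Each returns a list of dicts, best first, with "confidence" (0 to 1); they miss things now and then, are a little off and sometimes report something else, mostly with a low value. They report only what shows in the picture. A call takes as long as a camera call.
- env.look_for(camera, label): "location" ([column, row] in pixels, amid what is visible of it).
- env.cut_out(camera, label): "pixels" (384x512 bool, what is visible of it) and "location" ([column, row] in pixels, amid what is visible of it).
- env.landmark_of(camera, label): "location" ([column, row] in pixels: a listed point, or the origin of a listed thing).
The state is a dict: "time_s": time; "joint_pos": joint angles; "qd": joint speeds; "joint_efforts": joint torques, N m; "eef_pos": TCP position; "ee_rot": TCP orientation; "ft_force": force on the tool from outside, world axes, zero at the start; "ft_torque": the same for the moment, N m; "finger_gap": finger opening in m; "grasp_force": force on a finger pad.
Only numpy, scipy, OpenCV 4.12 (cv2) and the standard library are available. Lean on these libraries where they do the work, as an engineer would, in place of code of your own. Each camera call takes 0.05 s, during which the arm holds its last target. There are 200 camera calls.

## Working session

There is one attempt and no reset: what is moved stays moved. The work goes in short steps, Python scripts to look and compute and a tool call to move; the robot and the scene stay as the last step left them, time stands still between calls to the robot, and variables do not carry over. Pictures are saved under pics/ and viewed, at most 10 in all, crops included, and the job is handed in when it is done.

Besides the shell and the picture viewer there is one more tool, called after "Emit:" by a JSON object that holds its "op" and its "data". apply_moves: Moves the arm, as the interface text tells. Its arguments: {"type":"object","properties":{"rows":{"type":"array","items":{"type":"number"}},"hand":{"type":"number"},"grip_force":{"type":"number"}},"required":["rows"]}

```bash
mkdir -p pics; ls; cat > h.py <<'E'
import numpy as np, cv2
from bench import env
from scipy.spatial.transform import Rotation as R
def ray(c,uv):
    h=c["frame"].shape[0]; f=h/2/np.tan(np.radians(c["vfov"])/2)
    d=np.array([(uv[0]-c["cx"])/f,(uv[1]-c["cy"])/f]); s=d.copy()
    for _ in range(20): s=d/(1+c["k1"]*(s@s))
    T=np.array(c["T"]); return T[:3,3],T[:3,:3]@np.array([s[0],s[1],1])
def at_z(c,uv,z):
    o,d=ray(c,uv); return o+d*(z-o[2])/d[2]
def proj(c,p):
    T=np.array(c["T"]); q=T[:3,:3].T@(np.array(p)-T[:3,3]); s=q[:2]/q[2]; s=s*(1+c["k1"]*(s@s))
    h=c["frame"].shape[0]; f=h/2/np.tan(np.radians(c["vfov"])/2)
    return s*f+[c["cx"],c["cy"]]
def tri(l):
    A=np.zeros((3,3));b=np.zeros(3)
    for c,uv in l:
        o,d=ray(c,uv); d=d/np.linalg.norm(d); P=np.eye(3)-np.outer(d,d); A+=P;b+=P@o
    x=np.linalg.solve(A,b); return x
E
python3 - <<'E'
from h import *
print(env.tcp_to_grasp, env.state())
cs={n:env.camera(n) for n in("scene","top","wrist")}
for n,c in cs.items(): cv2.imwrite(f"pics/a_{n}.png",c["frame"])
cv2.imwrite("pics/a_all.png",np.hstack([cs["scene"]["frame"],cs["top"]["frame"]]) [:, :])
for n in("scene","top"):
    print(n,cs[n]["T"][:3,3] if hasattr(cs[n]["T"],'shape') else cs[n]["T"])
    for l in("screw_eye","eye_ring","small_eye","screw_hook","eye_block","guide_rail","rail_base","pilot_hole","core_4","tape_roll","parts_cup"):
        r=env.landmark_of(n,l); print(n,l,[(np.round(x["location"],1).tolist(),round(x["confidence"],2)) for x in r[:3]])
E
```

```text
pics
0.0187 {'time_s': 0.0, 'joint_pos': array([-1.19351360e+00,  3.07586273e-01,  1.50766536e+00,  1.89922606e-05,
        1.32838905e+00, -7.34836233e-02]), 'qd': array([ 0.00069486, -0.00080125,  0.00199304,  0.00095338, -0.0004606 ,
        0.0008866 ]), 'joint_efforts': array([ 1.80031425e-04, -4.57546413e+01, -2.51915842e+01,  9.81689891e-05,
        1.34252707e-02,  7.25366306e-06]), 'eef_pos': array([ 0.25024006, -0.51692684,  0.23037646]), 'ee_rot': array([ 9.74708547e-01,  2.23477514e-01, -1.45839976e-04, -1.01361892e-03]), 'ft_force': array([-0.26648352, -0.56347984, -0.08605253]), 'ft_torque': array([ 0.01665284,  0.00551769, -0.02445703]), 'grasp_force': 0.0, 'finger_gap': 0.08574288801565068}
scene [-7.58839538e-04  8.04742087e-01  5.52361295e-01]
scene screw_eye [([210.5, 247.0], 0.58)]
scene eye_ring [([210.1, 235.7], 0.5)]
scene small_eye [([249.8, 226.3], 0.4)]
scene screw_hook []
scene eye_block [([198.8, 227.1], 0.48)]
scene guide_rail [([297.9, 187.3], 0.56), ([210.9, 245.7], 0.3)]
scene rail_base [([296.4, 193.7], 0.57)]
scene pilot_hole [([309.1, 175.9], 0.65)]
scene core_4 [([200.4, 228.2], 0.66)]
scene tape_roll [([209.5, 235.5], 0.61), ([269.6, 177.7], 0.49)]
scene parts_cup [([328.8, 177.9], 0.73)]
top [ 0.48804706 -0.01364065  1.47915414]
top screw_eye [([178.5, 200.8], 0.38)]
top eye_ring [([175.9, 203.9], 0.6)]
top small_eye []
top screw_hook [([196.9, 203.1], 0.5)]
top eye_block [([197.8, 201.6], 0.65)]
top guide_rail [([309.0, 206.9], 0.65)]
top rail_base [([307.1, 208.4], 0.88)]
top pilot_hole [([329.5, 208.6], 0.57), ([180.0, 201.8], 0.31)]
top core_4 [([211.5, 160.4], 0.5)]
top tape_roll [([343.4, 149.2], 0.82)]
top parts_cup [([366.7, 215.4], 0.78)]
```

```bash
python3 - <<'E'
from h import *
t=cv2.imread("pics/a_top.png")[130:260,140:400]; s=cv2.imread("pics/a_scene.png")[130:290,150:370]
t=cv2.resize(t,(600,300),interpolation=cv2.INTER_CUBIC); s=cv2.resize(s[:110*2],(412,300),interpolation=cv2.INTER_CUBIC)
cv2.imwrite("pics/b.png",np.vstack([t,np.pad(s,((0,0),(0,188),(0,0)))]))
c=env.camera("top"); s=env.camera("scene")
for l,uv,z in(("eye",(178.5,200.8),.04),("ring",(175.9,203.9),.064),("hook",(196.9,203.1),.04),("block",(197.8,201.6),0),("rail",(309,206.9),.019),("base",(307.1,208.4),0),("hole",(329.5,208.6),.064),("tape",(343.4,149.2),0),("cup",(366.7,215.4),0),("core",(211.5,160.4),0)): print(l,at_z(c,uv,z).round(4))
for l,uv,z in(("eye",(210.5,247),.04),("ring",(210.1,235.7),.064),("small",(249.8,226.3),.04),("hole",(309.1,175.9),.064)):print(l,at_z(s,uv,z).round(4))
# orientation of rail and block by mask
for l in("guide_rail","eye_block"):
    m=env.cut_out("top",l)[0]["pixels"]; ys,xs=np.nonzero(m); print(l,cv2.minAreaRect(np.c_[xs,ys].astype(np.float32)))
E
```

```text
eye [0.5084 0.2697 0.04  ]
ring [0.4979 0.273  0.064 ]
hook [0.5023 0.2094 0.04  ]
block [0.5077 0.2127 0.    ]
rail [ 0.4982 -0.1582  0.019 ]
base [ 0.4932 -0.1538  0.    ]
hole [ 0.4939 -0.2194  0.064 ]
tape [ 0.6948 -0.2722  0.    ]
cup [ 0.4742 -0.3535  0.    ]
core [0.6473 0.1705 0.    ]
eye [0.5146 0.2788 0.04  ]
ring [0.5238 0.2674 0.064 ]
small [0.4899 0.1451 0.04  ]
hole [ 0.4887 -0.2028  0.064 ]
guide_rail ((308.609619140625, 205.77749633789062), (71.01060485839844, 16.438135147094727), 10.713123321533203)
eye_block ((196.576904296875, 203.61538696289062), (54.716407775878906, 15.885407447814941), 11.309932708740234)
```

View pics/b.png

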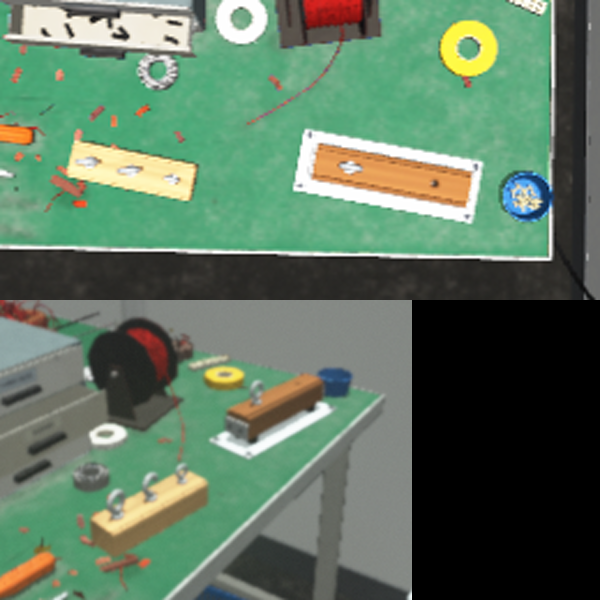

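```bash
cat >> h.py <<'E'
def yawx():
    m=R.from_quat(env.state()["ee_rot"]).as_matrix(); return np.degrees(np.arctan2(m[1,0],m[0,0]))
def tgt(p,yaw=None):
    """total shift in tool axes (mm) and rotvec (deg) to reach world TCP p, tool down, x-axis at yaw"""
    s=env.state(); r=R.from_quat(s["ee_rot"]); 
    d=r.inv().apply(np.array(p)-s["eef_pos"])*1000
    if yaw is None: yaw=yawx()
    g=R.from_euler("z",yaw,degrees=True)*R.from_euler("x",180,degrees=True)
    print("pos",s["eef_pos"].round(4),"yaw",round(yawx(),2),"q",s["joint_pos"].round(2),"shift mm",d.round(1),"rot deg",np.degrees((r.inv()*g).as_rotvec()).round(2),"F",s["ft_force"].round(1),"t",round(s["time_s"],2))
E
python3 - <<'E'
from h import *
c=env.camera("wrist"); s=env.state(); r=R.from_quat(s["ee_rot"]).as_matrix()
T=np.array(c["T"]); print("cam in tool",r.T@(T[:3,3]-s["eef_pos"]),"\n",(r.T@T[:3,:3]).round(3),c["vfov"],c["k1"])
tgt([.45,-.2,.25],79.3); tgt([.47,.21,.25],79.3)
E
```

```text
cam in tool [ 0.07863186  0.00077688 -0.14241836] 
 [[-0.    -0.951 -0.31 ]
 [ 1.     0.    -0.002]
 [ 0.001 -0.31   0.951]] 66.31997573226667 -0.07021734488318826
pos [ 0.2505 -0.5176  0.2313] yaw 25.83 q [-1.19  0.31  1.51 -0.    1.33 -0.07] shift mm [ 317.9 -198.9  -18.7] rot deg [ -0.     0.   -53.47] F [-0.   0.6 -0. ] t 1.5
pos [ 0.2505 -0.5176  0.2313] yaw 25.83 q [-1.19  0.31  1.51 -0.    1.33 -0.07] shift mm [ 514.6 -559.3  -18.7] rot deg [ -0.     0.   -53.47] F [-0.   0.6 -0. ] t 1.5
```

Emit:
{"op": "apply_moves", "data": {"rows": [0.032,-0.02,-0.002,0,0,0,0.032,-0.02,-0.002,0,0,0,0.032,-0.02,-0.002,0,0,0,0.032,-0.02,-0.002,0,0,0,0.032,-0.02,-0.002,0,0,0,0.032,-0.02,-0.002,0,0,0,0.032,-0.02,-0.002,0,0,0,0.032,-0.02,-0.002,0,0,0,0.032,-0.02,-0.002,0,0,0,0.032,-0.02,-0.002,0,0,0], "hand": 0.045}}

```text
time_s: 2.5
eef_pos: [0.4521, -0.1968, 0.2516]
ee_rot: [0.975, 0.223, 0.0, 0.0]
ft_force: [0.9, -0.9, 0.1]
finger_gap: 0.0451
grasp_force: 0.0
```

Emit:
{"op": "apply_moves", "data": {"rows": [0.02,-0.036,0,0,0,-5.35,0.023,-0.034,0,0,0,-5.35,0.026,-0.031,0,0,0,-5.35,0.029,-0.028,0,0,0,-5.35,0.031,-0.026,0,0,0,-5.35,0.034,-0.023,0,0,0,-5.35,0.036,-0.02,0,0,0,-5.35,0.037,-0.016,0,0,0,-5.35,0.038,-0.013,0,0,0,-5.35,0.04,-0.01,0,0,0,-5.35,0,0,0,0,0,0]}}

```text
time_s: 3.6
eef_pos: [0.4735, 0.2134, 0.2514]
ee_rot: [0.768, 0.641, 0.001, -0.001]
ft_force: [0.6, -0.9, -0.7]
finger_gap: 0.0448
grasp_force: 0.0
```

```bash
python3 - <<'E'
from h import *
c=env.camera("wrist"); cv2.imwrite("pics/c.png",c["frame"])
tgt([.505,.21,.25],79.3)
for l in("screw_eye","eye_ring","small_eye","screw_hook","eye_block"):
    r=env.landmark_of("wrist",l); z={"eye_ring":.064,"eye_block":0}.get(l,.04)
    print(l,[(np.round(x["location"],1).tolist(),round(x["confidence"],2),at_z(c,x["location"],z).round(4)) for x in r[:3]])
E
```

```text
pos [0.4731 0.211  0.2512] yaw 79.55 q [0.34 0.21 1.59 0.   1.34 0.52] shift mm [ 4.8 31.5  1.2] rot deg [ 0.01 -0.02  0.25] F [-0.1 -0.8  1.5] t 3.65
screw_eye [([280.9, 109.6], 0.62, array([0.5149, 0.2688, 0.04  ]))]
eye_ring [([282.4, 110.1], 0.8, array([0.5146, 0.2694, 0.064 ]))]
small_eye [([277.8, 204.6], 0.69, array([0.4928, 0.1521, 0.04  ]))]
screw_hook [([279.3, 157.3], 0.61, array([0.5042, 0.2129, 0.04  ]))]
eye_block [([275.2, 154.1], 0.95, array([0.5014, 0.2096, 0.    ])), ([274.7, 207.9], 0.55, array([0.4883, 0.1323, 0.    ]))]
```

View pics/c.png

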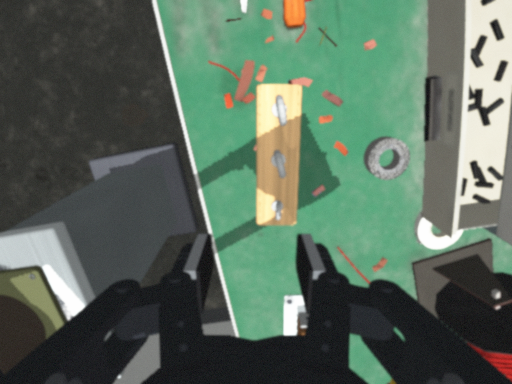

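```bash
python3 - <<'E'
from h import *
tgt([.514,.268,.165],79.3)
E
```

```text
pos [0.4731 0.2074 0.2513] yaw 79.22 q [ 0.33  0.21  1.59 -0.    1.34  0.52] shift mm [67.2 28.9 86.3] rot deg [-0.01  0.03 -0.08] F [-0.  -0.2  0.4] t 3.9
```

Emit:
{"op": "apply_moves", "data": {"rows": [0.02,0.01,0.02,0,0,0,0.02,0.01,0.03,0,0,0,0.02,0.009,0.03,0,0,0,0.007,0,0.006,0,0,0,0,0,0,0,0,0,0,0,0,0,0,0]}}

```text
time_s: 4.5
eef_pos: [0.5142, 0.2683, 0.1662]
ee_rot: [0.77, 0.638, 0.0, 0.0]
ft_force: [0.5, -0.2, 0.1]
finger_gap: 0.0447
grasp_force: 0.0
```

```bash
cat > look.py <<'E'
from h import *
import sys
c=env.camera("wrist"); cv2.imwrite(f"pics/{sys.argv[1]}.png",c["frame"])
tgt([.514,.268,.165],79.3)
for l in("screw_eye","eye_ring","screw_hook"):
    r=env.landmark_of("wrist",l); z={"eye_ring":.064,"eye_block":0}.get(l,.04)
    print(l,[(np.round(x["location"],1).tolist(),round(x["confidence"],2),at_z(c,x["location"],z).round(4)) for x in r[:3]])
for l in("screw_eye","screw_hook"):
  for x in env.cut_out("wrist",l)[:1]:
    ys,xs=np.nonzero(x["pixels"]); rc=cv2.minAreaRect(np.c_[xs,ys].astype(np.float32)); print(l,rc)
    b=cv2.boxPoints(rc); b=np.array([at_z(c,p,.064)[:2] for p in b]); 
    for i in(0,1): e=b[i+1]-b[i]; print("edge",np.linalg.norm(e).round(4),np.degrees(np.arctan2(e[1],e[0])).round(1))
E
python3 look.py d
```

```text
pos [0.5144 0.2684 0.1667] yaw 79.28 q [ 0.41  0.37  1.59 -0.    1.19  0.6 ] shift mm [-0.4 -0.4  1.7] rot deg [ 0.08 -0.03 -0.02] F [ 0.5 -0.1 -0. ] t 4.55
screw_eye []
eye_ring [([255.9, 188.1], 0.77, array([0.5153, 0.2679, 0.064 ]))]
screw_hook [([253.1, 235.4], 0.73, array([0.5019, 0.2113, 0.04  ]))]
screw_eye ((252.0, 187.5), (37.0, 18.0), 90.0)
edge 0.0154 -10.7
edge 0.034 -100.3
screw_hook ((253.5, 247.0), (36.0, 15.0), 90.0)
edge 0.0138 -10.7
edge 0.0382 -100.3
```

View pics/d.png

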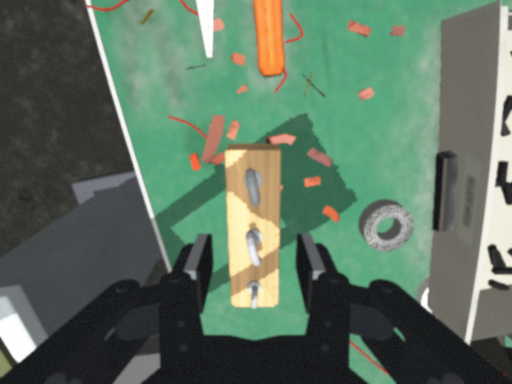

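```bash
python3 - <<'E'
from h import *
f=cv2.imread("pics/d.png")[135:315,215:295]
cv2.imwrite("pics/e.png",cv2.resize(f,None,fx=3.3,fy=3.3,interpolation=cv2.INTER_CUBIC))
c=env.camera("wrist")
for p in([.515,.268,.081],[.515,.268,.064],[.515,.268,.04]): print(proj(c,p))
E
```

```text
[255.51061215 195.06979022]
[255.41393468 188.71992373]
[255.2963273  181.00360778]
```

View pics/e.png

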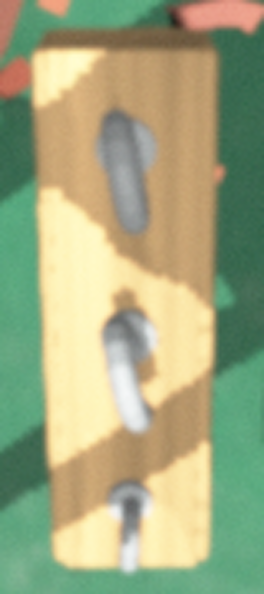

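```bash
python3 - <<'E'
from h import *
tgt([.514,.2695,.05],89)
E
```

```text
pos [0.5142 0.269  0.1663] yaw 79.31 q [0.41 0.37 1.59 0.   1.18 0.6 ] shift mm [  0.4  -0.4 116.3] rot deg [ 0.07 -0.04 -9.69] F [ 0.6 -0.6  0. ] t 4.85
```

Emit:
{"op": "apply_moves", "data": {"rows": [0.0005,0,0.01,0,0,-5,0,0,0.025,0,0,-4.7,0,0,0.03,0,0,0,0,0,0.025,0,0,0,0,0,0.015,0,0,0,0,0,0.008,0,0,0,0,0,0.003,0,0,0,0,0,0,0,0,0]}}

```text
time_s: 5.65
eef_pos: [0.5145, 0.2698, 0.0496]
ee_rot: [0.713, 0.701, 0.0, 0.0]
ft_force: [-0.0, -0.2, 0.1]
finger_gap: 0.0453
grasp_force: 0.0
```

Emit:
{"op": "apply_moves", "data": {"rows": [0,0,0,0,0,0,0,0,0,0,0,0,0,0,0,0,0,0,0,0,0,0,0,0,0,0,0,0,0,0], "hand": 0.0, "grip_force": 60}}

```text
time_s: 6.15
eef_pos: [0.5146, 0.2699, 0.0503]
ee_rot: [0.713, 0.701, 0.001, 0.0]
ft_force: [-1.4, -0.5, 5.8]
finger_gap: 0.0063
grasp_force: 58.6
```

```bash
python3 - <<'E'
from h import *
tgt([.514,.2695,.05],89)
c=env.camera("wrist"); cv2.imwrite("pics/f.png",c["frame"])
E
```

```text
pos [0.5146 0.2699 0.0503] yaw 89.03 q [0.41 0.5  1.71 0.   0.93 0.43] shift mm [-0.4 -0.6  0.3] rot deg [ 0.07 -0.04  0.03] F [-1.4 -0.5  5.8] t 6.15
```

Emit:
{"op": "apply_moves", "data": {"rows": [0,0,-0.005,0,0,0,0,0,-0.015,0,0,0,0,0,-0.02,0,0,0,0,0,-0.03,0,0,0,0,0,-0.025,0,0,0,0,0,0,0,0,0,0,0,0,0,0,0]}}

```text
time_s: 6.9
eef_pos: [0.5143, 0.2696, 0.1446]
ee_rot: [0.713, 0.701, 0.0, 0.0]
ft_force: [-0.2, -1.1, -1.0]
finger_gap: 0.0061
grasp_force: 58.6
```

```bash
python3 - <<'E'
from h import *
c=env.camera("wrist"); cv2.imwrite("pics/f2.png",c["frame"]); s=env.camera("scene"); cv2.imwrite("pics/g.png",s["frame"])
w=cv2.resize(c["frame"][200:384,140:370],(690,552)); 
st=env.state(); p=st["eef_pos"]; uv=proj(s,p).astype(int); print(uv,p,st["finger_gap"],st["grasp_force"],proj(c,p),proj(c,p-[0,0,.03]))
g=s["frame"][uv[1]-40:uv[1]+60,uv[0]-40:uv[0]+40]
out=np.hstack([cv2.resize(c["frame"][190:370,170:340],(476,504)),cv2.resize(g,(320,400))[:400].repeat(1,0) if 0 else cv2.copyMakeBorder(cv2.resize(g,(320,400)),0,104,0,0,0)])
cv2.imwrite("pics/h.png",out)
tgt([.4939,-.2194,.18],79.3)
E
```

```text
[210 209] [0.51308877 0.26916668 0.14306604] 0.00663673253394174 58.56956379040639 [252.91556419 244.69552712] [253.09268244 222.11365817]
pos [0.5131 0.2692 0.1431] yaw 89.03 q [ 0.41  0.39  1.61 -0.    1.14  0.43] shift mm [-488.9  -11.   -36.4] rot deg [-0.13  0.07  9.73] F [ 0.2 -0.7 -1.3] t 7.0
```

View pics/h.png

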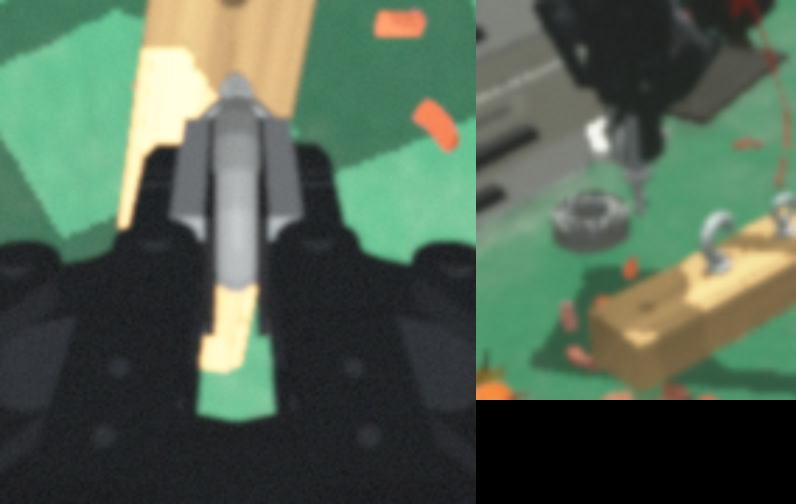

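Emit:
{"op": "apply_moves", "data": {"rows": [-0.02,0,-0.009,0,0,0,-0.04,-0.001,-0.009,0,0,0,-0.045,-0.001,-0.009,0,0,0,-0.045,-0.001,-0.009,0,0,0,-0.045,-0.001,0,0,0,0,-0.045,-0.001,0,0,0,0,-0.045,-0.001,0,0,0,0,-0.045,-0.001,0,0,0,0,-0.045,-0.001,0,0,0,0,-0.045,-0.001,0,0,0,0,-0.045,-0.001,0,0,0,0,-0.024,-0.001,0,0,0,5]}}

```text
time_s: 8.2
eef_pos: [0.4939, -0.2223, 0.1787]
ee_rot: [0.744, 0.668, -0.001, -0.001]
ft_force: [1.2, -0.0, -0.5]
finger_gap: 0.0066
grasp_force: 58.6
```

Emit:
{"op": "apply_moves", "data": {"rows": [0,0,0,0,0,4.7,0,0,0,0,0,0,0,0,0,0,0,0]}}

```text
time_s: 8.5
eef_pos: [0.494, -0.2186, 0.179]
ee_rot: [0.769, 0.639, -0.0, -0.001]
ft_force: [0.7, -0.2, -0.5]
finger_gap: 0.0069
grasp_force: 58.6
```

```bash
cat > look2.py <<'E'
from h import *
import sys
c=env.camera("wrist"); cv2.imwrite(f"pics/{sys.argv[1]}.png",c["frame"])
s=env.state(); p=s["eef_pos"]; print("tcp",p.round(4),"yaw",yawx().round(2))
for l,z in(("pilot_hole",.064),("guide_rail",.019),("rail_base",0),("screw_eye",p[2]-.0095)):
    print(l,[(np.round(x["location"],1).tolist(),round(x["confidence"],2),at_z(c,x["location"],z).round(4)) for x in env.landmark_of("wrist",l)[:3]])
for l,z in(("guide_rail",.064),):
  for x in env.cut_out("wrist",l)[:1]:
    ys,xs=np.nonzero(x["pixels"]); b=np.array([at_z(c,q,z)[:2] for q in np.c_[xs,ys]]); rc=cv2.minAreaRect(b.astype(np.float32)*1000); print(l,rc)
print("tip proj",proj(c,p-[0,0,.0375]))
cv2.imwrite(f"pics/{sys.argv[1]}z.png",cv2.resize(c["frame"][120:320,130:390],(780,600),interpolation=cv2.INTER_CUBIC))
E
python3 look2.py i
```

```text
tcp [ 0.4942 -0.2183  0.1793] yaw 79.45
pilot_hole [([255.6, 182.1], 0.88, array([ 0.4949, -0.2171,  0.064 ]))]
guide_rail [([257.1, 112.5], 0.7, array([ 0.5072, -0.159 ,  0.019 ]))]
rail_base [([252.3, 108.9], 0.56, array([ 0.5028, -0.1554,  0.    ]))]
screw_eye [([256.6, 240.2], 0.62, array([ 0.4947, -0.2206,  0.1698]))]
guide_rail ((501.05364990234375, -166.5674591064453), (197.56092834472656, 51.93498229980469), 80.75721740722656)
tip proj [255.10480858 217.46449668]
```

View pics/iz.png

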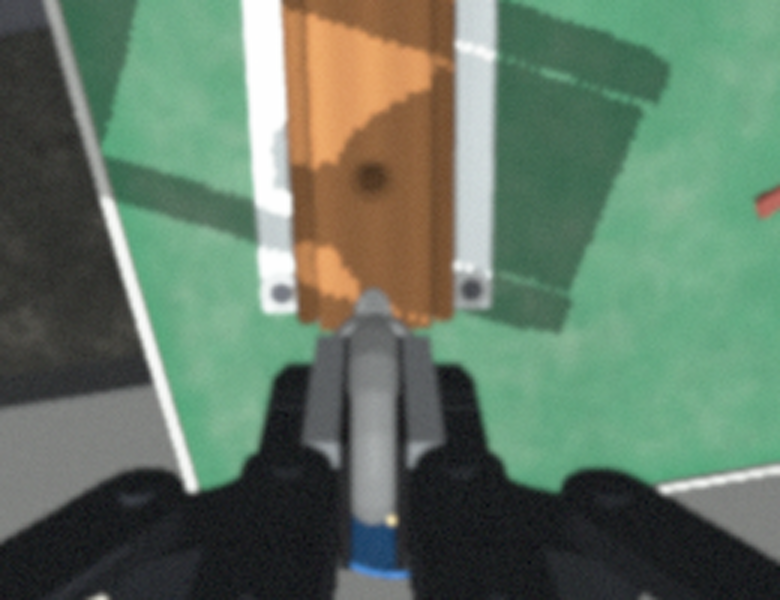

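```bash
python3 - <<'E'
from h import *
c=env.camera("wrist"); im=cv2.imread("pics/i.png").astype(float)
px=lambda u,v:(130+u/3-.33,120+v/3-.33)
print("hole",at_z(c,px(371,177),.064).round(4))
a,b=at_z(c,px(281,292),.005),at_z(c,px(471,290),.005); print("screws",a.round(4),b.round(4),np.degrees(np.arctan2(*(b-a)[1::-1])))
# dark centroid
g=im[165:195,238:270].sum(2); w=np.clip(np.percentile(g,12)-g,0,None); vv,uu=np.mgrid[165:195,238:270]; q=((w*uu).sum()/w.sum(),(w*vv).sum()/w.sum()); print("dark",q,at_z(c,q,.064).round(4))
for l,h in(("eyes",.0),):
  for x in env.landmark_of("wrist","screw_eye")[:4]+env.look_for("wrist","screw_eye")[:4]: print(x["location"],x["confidence"],at_z(c,x["location"],.066))
  t=env.camera("top")
  for x in env.landmark_of("top","screw_eye")[:4]+env.look_for("top","screw_eye")[:4]: print("top",x["location"],x["confidence"],at_z(t,x["location"],.066))
tgt([.494,-.2175,.12],80.3)
E
```

```text
hole [ 0.4946 -0.214   0.064 ]
screws [ 0.448 -0.27   0.005] [ 0.5212 -0.2828  0.005 ] -9.91792906718203
dark (np.float64(253.51669796948175), np.float64(178.74869616386013)) [ 0.4947 -0.2141  0.064 ]
[255.5, 238.6] 0.97 [ 0.48557435 -0.273381    0.066     ]
pos [ 0.4949 -0.219   0.1804] yaw 79.35 q [-0.49  0.3   1.65 -0.    1.19 -0.31] shift mm [ 1.3 -1.2 60.4] rot deg [ 0.01  0.   -0.95] F [ 0.1 -0.5 -0.5] t 9.1
```

```bash
python3 - <<'E'
from h import *
tgt([.4947,-.2141,.114],80.1)
E
```

```text
pos [ 0.4949 -0.219   0.1804] yaw 79.35 q [-0.49  0.3   1.65 -0.    1.19 -0.31] shift mm [ 4.8 -1.1 66.4] rot deg [ 0.01  0.   -0.75] F [ 0.1 -0.5 -0.5] t 9.1
```

Emit:
{"op": "apply_moves", "data": {"rows": [0.003,-0.001,0.015,0,0,-0.75,0.002,0,0.02,0,0,0,0,0,0.02,0,0,0,0,0,0.011,0,0,0,0,0,0,0,0,0,0,0,0,0,0,0]}}

```text
time_s: 9.7
eef_pos: [0.4951, -0.2142, 0.1146]
ee_rot: [0.766, 0.643, 0.0, 0.0]
ft_force: [0.9, 0.6, -0.1]
finger_gap: 0.0064
grasp_force: 58.6
```

```bash
python3 - <<'E'
from h import *
c=env.camera("wrist"); s=env.state(); p=s["eef_pos"]
z=cv2.resize(c["frame"][170:250,205:305],(800,640),interpolation=cv2.INTER_CUBIC)[:600]; cv2.imwrite("pics/j.png",z)
f=lambda q:((np.array(q)-[205,170])*8+3.5).round(0)
print("tip",f(proj(c,p-[0,0,.0375])),"hole@.064",f(proj(c,[p[0],p[1],.064])))
tgt([.4947,-.2141,.09],80.1)
E
```

```text
tip [406. 388.] hole@.064 [406. 326.]
pos [ 0.4955 -0.2144  0.115 ] yaw 80.08 q [-0.49  0.37  1.74 -0.    1.03 -0.31] shift mm [ 0.2 -0.9 25. ] rot deg [ 0.08  0.03 -0.02] F [-0.4 -0.3 -0.6] t 9.75
```

View pics/j.png

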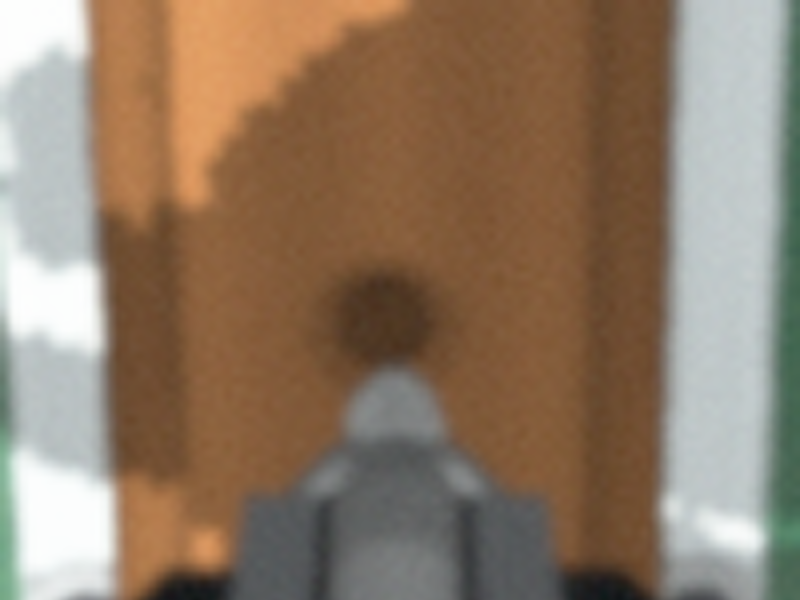

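Emit:
{"op": "apply_moves", "data": {"rows": [0.0005,-0.0006,0.004,0,0,-0.4,0,0,0.005,0,0,0,0,0,0.005,0,0,0,0,0,0.003,0,0,0,0,0,0.003,0,0,0,0,0,0,0,0,0]}}

```text
time_s: 10.35
eef_pos: [0.4942, -0.2136, 0.0939]
ee_rot: [0.763, 0.646, -0.0, -0.0]
ft_force: [-0.2, 0.1, -1.5]
finger_gap: 0.0068
grasp_force: 58.6
```

Emit:
{"op": "apply_moves", "data": {"rows": [0,0,0.003,0,0,0,0,0,0.003,0,0,0,0,0,0.002,0,0,0,0,0,0.001,0,0,0,0,0,0,0,0,0]}}

```text
time_s: 10.85
eef_pos: [0.4943, -0.2136, 0.0852]
ee_rot: [0.763, 0.646, -0.0, 0.0]
ft_force: [-0.3, -1.8, -1.2]
finger_gap: 0.0067
grasp_force: 58.7
```

Emit:
{"op": "apply_moves", "data": {"rows": [0,0,0.001,0,0,0,0,0,0.001,0,0,0,0,0,0,0,0,0], "grip_force": 100}}

```text
time_s: 11.15
eef_pos: [0.4944, -0.2136, 0.0834]
ee_rot: [0.763, 0.646, -0.0, 0.0]
ft_force: [-1.3, -2.2, 1.1]
finger_gap: 0.0058
grasp_force: 97.6
```

Emit:
{"op": "apply_moves", "data": {"rows": [0,0,0.001,0,0,0,0,0,0.001,0,0,0,0,0,0,0,0,0]}}

```text
time_s: 11.45
eef_pos: [0.4945, -0.2137, 0.0816]
ee_rot: [0.763, 0.646, 0.0, 0.0]
ft_force: [-0.7, -2.1, 4.1]
finger_gap: 0.006
grasp_force: 97.7
```

Emit:
{"op": "apply_moves", "data": {"rows": [0,0,0.001,0,0,0,0,0,0,0,0,0]}}

```text
time_s: 11.65
eef_pos: [0.4946, -0.2137, 0.0808]
ee_rot: [0.763, 0.646, 0.0, 0.0]
ft_force: [-1.8, -2.4, 6.2]
finger_gap: 0.0059
grasp_force: 98.0
```

Emit:
{"op": "apply_moves", "data": {"rows": [0,0,0.0005,0,0,0,0,0,0,0,0,0]}}

```text
time_s: 11.85
eef_pos: [0.4946, -0.2137, 0.0805]
ee_rot: [0.763, 0.646, 0.0, 0.001]
ft_force: [-1.3, -2.7, 7.7]
finger_gap: 0.0058
grasp_force: 98.2
```

Emit:
{"op": "apply_moves", "data": {"rows": [0,0,0.0015,0,0,0,0,0,0.001,0,0,0,0,0,0,0,0,0]}}

```text
time_s: 12.15
eef_pos: [0.4946, -0.2138, 0.0788]
ee_rot: [0.763, 0.646, 0.0, 0.001]
ft_force: [-4.3, -1.9, 13.7]
finger_gap: 0.006
grasp_force: 99.2
```

Emit:
{"op": "apply_moves", "data": {"rows": [0,0,0.001,0,0,0,0,0,0,0,0,0,0,0,0,0,0,0]}}

```text
time_s: 12.45
eef_pos: [0.4947, -0.2138, 0.0782]
ee_rot: [0.763, 0.646, 0.0, 0.001]
ft_force: [-3.8, -1.6, 16.3]
finger_gap: 0.0055
grasp_force: 99.5
```

Emit:
{"op": "apply_moves", "data": {"rows": [0,-0.0003,0.0012,0,0,0,0,0,0,0,0,0]}}

```text
time_s: 12.65
eef_pos: [0.4947, -0.2139, 0.0774]
ee_rot: [0.763, 0.646, 0.0, 0.001]
ft_force: [-4.2, -0.7, 20.6]
finger_gap: 0.0058
grasp_force: 99.9
```

Emit:
{"op": "apply_moves", "data": {"rows": [0,0,0.0002,0,0,4,0,0,0.0001,0,0,6,0,0,0.0001,0,0,6,0,0,0,0,0,0]}}

```text
time_s: 13.05
eef_pos: [0.4946, -0.2139, 0.0771]
ee_rot: [0.846, 0.533, 0.0, 0.001]
ft_force: [-4.8, -1.1, 19.8]
finger_gap: 0.0059
grasp_force: 100.0
```

Emit:
{"op": "apply_moves", "data": {"rows": [0,0,0.00013,0,0,7.5,0,0,0.00013,0,0,7.5,0,0,0.00013,0,0,7.5,0,0,0.00013,0,0,7.5,0,0,0.00013,0,0,7.5]}}

```text
time_s: 13.55
eef_pos: [0.4943, -0.2139, 0.0764]
ee_rot: [0.973, 0.231, 0.001, 0.001]
ft_force: [-4.8, -1.0, 20.1]
finger_gap: 0.0059
grasp_force: 100.0
```

Emit:
{"op": "apply_moves", "data": {"rows": [0,0,0.00013,0,0,7.5,0,0,0.00013,0,0,7.5,0,0,0.00013,0,0,7.5,0,0,0.00013,0,0,7.5,0,0,0.00013,0,0,7.5]}}

```text
time_s: 14.05
eef_pos: [0.4942, -0.2137, 0.0757]
ee_rot: [0.996, -0.094, 0.001, 0.001]
ft_force: [-6.1, -1.5, 20.2]
finger_gap: 0.0058
grasp_force: 100.0
```

Emit:
{"op": "apply_moves", "data": {"rows": [0,0,0.00013,0,0,7.5,0,0,0.00013,0,0,7.5,0,0,0.00013,0,0,7.5,0,0,0.00013,0,0,7.5,0,0,0.00013,0,0,7.5,0,0,0.00013,0,0,7.5,0,0,0.00013,0,0,7.5,0,0,0.0001,0,0,6.5,0,0,0,0,0,0]}}

```text
time_s: 14.95
eef_pos: [0.4943, -0.2134, 0.0747]
ee_rot: [0.821, -0.571, 0.001, -0.0]
ft_force: [-3.9, 0.2, 19.8]
finger_gap: 0.0062
grasp_force: 100.0
```

```bash
python3 - <<'E'
from h import *
tgt([.4947,-.2141,.0755],80.1)
E
```

```text
pos [ 0.4943 -0.2134  0.0747] yaw -69.66 q [-0.49  0.42  1.78  0.    0.93  2.3 ] shift mm [ 0.8 -0.1 -0.8] rot deg [ 6.0000e-02 -1.2000e-01 -1.4976e+02] F [-3.9  0.2 19.8] t 14.95
```

Emit:
{"op": "apply_moves", "data": {"rows": [0,0,-0.002,0,0,0,0,0,-0.002,0,0,0,0,0,-0.002,0,0,0,0,0,0,0,0,0]}}

```text
time_s: 15.35
eef_pos: [0.4941, -0.2132, 0.0787]
ee_rot: [0.822, -0.57, 0.0, -0.0]
ft_force: [-0.9, -1.0, 2.4]
finger_gap: 0.0056
grasp_force: 97.8
```

Emit:
{"op": "apply_moves", "data": {"rows": [0,0,0,0,0,0,0,0,0,0,0,0,0,0,0,0,0,0,0,0,0,0,0,0], "hand": 0.055}}

```text
time_s: 15.75
eef_pos: [0.4938, -0.213, 0.0779]
ee_rot: [0.822, -0.57, -0.001, -0.0]
ft_force: [-0.3, 0.6, 0.4]
finger_gap: 0.0549
grasp_force: 0.0
```

Emit:
{"op": "apply_moves", "data": {"rows": [0,0,0,0,0,-8,0,0,0,0,0,-8,0,0,0,0,0,-8,0,0,0,0,0,-8,0,0,0,0,0,-8,0,0,0,0,0,-8,0,0,0,0,0,-8,0,0,0,0,0,-8,0,0,0,0,0,-8,0,0,0,0,0,-8,0,0,0,0,0,-8,0,0,0,0,0,-8]}}

```text
time_s: 16.95
eef_pos: [0.4939, -0.2132, 0.0782]
ee_rot: [0.973, 0.232, -0.0, -0.0]
ft_force: [0.5, 0.5, 0.0]
finger_gap: 0.055
grasp_force: 0.0
```

Emit:
{"op": "apply_moves", "data": {"rows": [0,0,0,0,0,-8,0,0,0,0,0,-8,0,0,0,0,0,-8,0,0,0,0,0,-8,0,0,0,0,0,-8,0,0,0,0,0,-8,0,0,0,0,0,-8,0,0,0,0,0,-8,0,0,0,0,0,-8,0,0,0,0,0,-8,0,0,0,0,0,-4,0,0,0,0,0,0]}}

```text
time_s: 18.15
eef_pos: [0.4939, -0.2132, 0.0782]
ee_rot: [0.57, 0.822, 0.0, -0.0]
ft_force: [0.5, 0.1, -0.1]
finger_gap: 0.0553
grasp_force: 0.0
```

```bash
python3 - <<'E'
from h import *
tgt([.4943,-.2137,.079],110.3)
c=env.camera("wrist"); cv2.imwrite("pics/k.png",cv2.resize(c["frame"][150:350,130:390],(780,600),interpolation=cv2.INTER_CUBIC))
E
```

```text
pos [ 0.4939 -0.2132  0.0782] yaw 110.48 q [-0.49  0.42  1.78  0.    0.94 -0.84] shift mm [-0.6  0.2 -0.8] rot deg [-0.01 -0.03  0.18] F [ 0.5  0.1 -0.1] t 18.15
```

View pics/k.png

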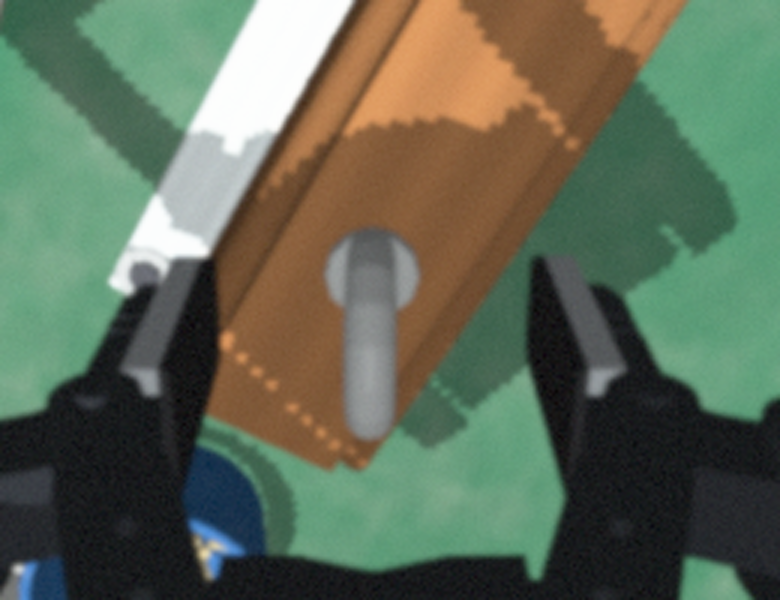

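Emit:
{"op": "apply_moves", "data": {"rows": [0,0,0,0,0,0,0,0,0,0,0,0,0,0,0,0,0,0,0,0,0,0,0,0,0,0,0,0,0,0,0,0,0,0,0,0], "hand": 0.0, "grip_force": 100}}

```text
time_s: 18.8
eef_pos: [0.494, -0.2134, 0.0785]
ee_rot: [0.57, 0.822, -0.0, 0.0]
ft_force: [-0.9, 0.2, 1.4]
finger_gap: 0.0058
grasp_force: 97.6
```

Emit:
{"op": "apply_moves", "data": {"rows": [0,0,0.0015,0,0,0,0,0,0.0015,0,0,0,0,0,0.001,0,0,0,0,0,0,0,0,0]}}

```text
time_s: 19.2
eef_pos: [0.4941, -0.2135, 0.0756]
ee_rot: [0.57, 0.822, 0.0, 0.0]
ft_force: [-3.0, 1.8, 12.6]
finger_gap: 0.0059
grasp_force: 98.8
```

Emit:
{"op": "apply_moves", "data": {"rows": [0,0,0.0015,0,0,0,0,0,0.001,0,0,0,0,0,0,0,0,0]}}

```text
time_s: 19.5
eef_pos: [0.4942, -0.2135, 0.0741]
ee_rot: [0.57, 0.822, 0.0, 0.001]
ft_force: [-3.4, 1.9, 18.9]
finger_gap: 0.006
grasp_force: 99.8
```

Emit:
{"op": "apply_moves", "data": {"rows": [0,0,0.0005,0,0,0,0,0,0.0001,0,0,5,0,0,0.00013,0,0,7.5,0,0,0.00013,0,0,7.5,0,0,0.00013,0,0,7.5,0,0,0.00013,0,0,7.5]}}

```text
time_s: 20.1
eef_pos: [0.4945, -0.2135, 0.0733]
ee_rot: [0.792, 0.61, 0.001, 0.001]
ft_force: [-4.8, 2.3, 19.7]
finger_gap: 0.0059
grasp_force: 99.9
```

Emit:
{"op": "apply_moves", "data": {"rows": [0,0,0.00013,0,0,7.5,0,0,0.00013,0,0,7.5,0,0,0.00013,0,0,7.5,0,0,0.00013,0,0,7.5,0,0,0.00013,0,0,7.5,0,0,0.00013,0,0,7.5,0,0,0.00013,0,0,7.5]}}

```text
time_s: 20.8
eef_pos: [0.4948, -0.2137, 0.0724]
ee_rot: [0.98, 0.197, 0.001, 0.001]
ft_force: [-2.6, 2.5, 19.9]
finger_gap: 0.0059
grasp_force: 99.8
```

Done 87.5° of this stroke; 92.5° more.

Emit:
{"op": "apply_moves", "data": {"rows": [0,0,0.00013,0,0,7.5,0,0,0.00013,0,0,7.5,0,0,0.00013,0,0,7.5,0,0,0.00013,0,0,7.5,0,0,0.00013,0,0,7.5,0,0,0.00013,0,0,7.5]}}

```text
time_s: 21.4
eef_pos: [0.4948, -0.214, 0.0716]
ee_rot: [0.981, -0.194, 0.001, 0.001]
ft_force: [-4.7, 1.6, 20.1]
finger_gap: 0.0059
grasp_force: 99.6
```

Emit:
{"op": "apply_moves", "data": {"rows": [0,0,0.00013,0,0,7.5,0,0,0.00013,0,0,7.5,0,0,0.00013,0,0,7.5,0,0,0.00013,0,0,7.5,0,0,0.00013,0,0,7.5,0,0,0.00013,0,0,7.5,0,0,0,0,0,2.5,0,0,0,0,0,0]}}

```text
time_s: 22.2
eef_pos: [0.4946, -0.2142, 0.0708]
ee_rot: [0.821, -0.57, 0.001, 0.0]
ft_force: [-4.5, 0.3, 19.4]
finger_gap: 0.0061
grasp_force: 99.9
```

Emit:
{"op": "apply_moves", "data": {"rows": [0,0,-0.002,0,0,0,0,0,-0.002,0,0,0,0,0,-0.002,0,0,0,0,0,0,0,0,0]}}

```text
time_s: 22.6
eef_pos: [0.4944, -0.2141, 0.0747]
ee_rot: [0.822, -0.57, 0.001, 0.0]
ft_force: [0.2, -2.4, 2.3]
finger_gap: 0.0059
grasp_force: 98.2
```

Emit:
{"op": "apply_moves", "data": {"rows": [0,0,0,0,0,0,0,0,0,0,0,0,0,0,0,0,0,0,0,0,0,0,0,0], "hand": 0.055}}

```text
time_s: 23.0
eef_pos: [0.4938, -0.2131, 0.0739]
ee_rot: [0.822, -0.57, -0.0, -0.0]
ft_force: [0.3, 0.3, -0.3]
finger_gap: 0.0548
grasp_force: 0.0
```

Emit:
{"op": "apply_moves", "data": {"rows": [0,0,0,0,0,-8,0,0,0,0,0,-8,0,0,0,0,0,-8,0,0,0,0,0,-8,0,0,0,0,0,-8,0,0,0,0,0,-8,0,0,0,0,0,-8,0,0,0,0,0,-8,0,0,0,0,0,-8,0,0,0,0,0,-8,0,0,0,0,0,-8,0,0,0,0,0,-8]}}

```text
time_s: 24.2
eef_pos: [0.4939, -0.2132, 0.0741]
ee_rot: [0.973, 0.232, -0.0, -0.0]
ft_force: [0.6, 0.4, -0.0]
finger_gap: 0.055
grasp_force: 0.0
```

Emit:
{"op": "apply_moves", "data": {"rows": [0,0,0,0,0,-8,0,0,0,0,0,-8,0,0,0,0,0,-8,0,0,0,0,0,-8,0,0,0,0,0,-8,0,0,0,0,0,-8,0,0,0,0,0,-8,0,0,0,0,0,-8,0,0,0,0,0,-8,0,0,0,0,0,-8,0,0,0,0,0,-4,0,0,0,0,0,0]}}

```text
time_s: 25.4
eef_pos: [0.4939, -0.2132, 0.0741]
ee_rot: [0.57, 0.822, 0.0, -0.0]
ft_force: [-0.3, -0.3, 0.3]
finger_gap: 0.0554
grasp_force: 0.0
```

Emit:
{"op": "apply_moves", "data": {"rows": [0,0,0,0,0,0,0,0,0,0,0,0,0,0,0,0,0,0,0,0,0,0,0,0,0,0,0,0,0,0,0,0,0,0,0,0], "hand": 0.0}}

```text
time_s: 26.0
eef_pos: [0.494, -0.2134, 0.0745]
ee_rot: [0.57, 0.821, 0.0, 0.0]
ft_force: [-0.0, 1.0, 2.0]
finger_gap: 0.0056
grasp_force: 98.2
```

Emit:
{"op": "apply_moves", "data": {"rows": [0,0,0.0015,0,0,0,0,0,0.0015,0,0,0,0,0,0.001,0,0,0,0,0,0.001,0,0,0,0,0,0,0,0,0]}}

```text
time_s: 26.5
eef_pos: [0.4942, -0.2135, 0.071]
ee_rot: [0.57, 0.822, 0.0, 0.001]
ft_force: [-3.0, 1.0, 15.5]
finger_gap: 0.0058
grasp_force: 100.3
```

Emit:
{"op": "apply_moves", "data": {"rows": [0,0,0.0015,0,0,0,0,0,0.0003,0,0,0,0,0,0,0,0,0]}}

```text
time_s: 26.8
eef_pos: [0.4943, -0.2135, 0.0699]
ee_rot: [0.57, 0.822, 0.0, 0.001]
ft_force: [-4.8, 2.2, 20.8]
finger_gap: 0.006
grasp_force: 100.9
```

Emit:
{"op": "apply_moves", "data": {"rows": [0,0,0.0001,0,0,6,0,0,0.0001,0,0,6,0,0,0.0001,0,0,6,0,0,0.0001,0,0,6,0,0,0.0001,0,0,6,0,0,0,0,0,0]}}

```text
time_s: 27.4
eef_pos: [0.4945, -0.2135, 0.0694]
ee_rot: [0.764, 0.645, 0.0, 0.001]
ft_force: [-3.9, 2.0, 19.7]
finger_gap: 0.0058
grasp_force: 100.8
```

```bash
python3 - <<'E'
from h import *
tgt([.4943,-.2137,.079],80.5)
E
```

```text
pos [ 0.4945 -0.2135  0.0694] yaw 80.35 q [-0.49  0.43  1.79  0.    0.92 -0.32] shift mm [-0.3 -0.1 -9.6] rot deg [ 0.12  0.03 -0.15] F [-3.9  2.  19.7] t 27.4
```

Emit:
{"op": "apply_moves", "data": {"rows": [0,0,-0.002,0,0,0,0,0,-0.002,0,0,0,0,0,-0.0025,0,0,0,0,0,0,0,0,0]}}

```text
time_s: 27.8
eef_pos: [0.4942, -0.2134, 0.0737]
ee_rot: [0.763, 0.646, 0.0, 0.0]
ft_force: [0.2, 0.7, 1.5]
finger_gap: 0.0062
grasp_force: 98.8
```

Emit:
{"op": "apply_moves", "data": {"rows": [0,0,0,0,0,0,0,0,0,0,0,0,0,0,0,0,0,0,0,0,0,0,0,0,0,0,-0.01,0,0,0,0,0,-0.02,0,0,0,0,0,-0.03,0,0,0,0,0,-0.04,0,0,0,-0.01,0,-0.03,0,0,0,0,0,0,0,0,0,0,0,0,0,0,0], "hand": 0.055}}

```text
time_s: 28.9
eef_pos: [0.4927, -0.2235, 0.2048]
ee_rot: [0.763, 0.646, 0.001, 0.001]
ft_force: [0.0, -0.0, -0.8]
finger_gap: 0.055
grasp_force: 0.0
```

```bash
python3 - <<'E'
from h import *
c=env.camera("wrist"); s=env.camera("scene"); t=env.camera("top"); print(env.state()["eef_pos"])
a=c["frame"][40:240,160:340]; uv=proj(s,[.5,-.16,.08]).astype(int); b=s["frame"][uv[1]-40:uv[1]+35,uv[0]-40:uv[0]+45]
cv2.imwrite("pics/l.png",np.hstack([cv2.resize(a,(396,440),interpolation=cv2.INTER_CUBIC),cv2.resize(b,(400,440),interpolation=cv2.INTER_CUBIC)]))
E
```

```text
[ 0.49129474 -0.22249498  0.20229543]
```

View pics/l.png

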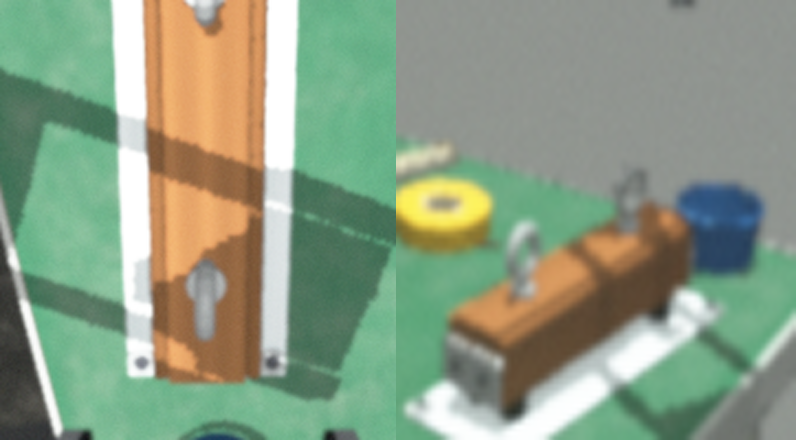

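```bash
python3 -c "
from bench import env
print(env.close_job())"
```

```text
the job is handed in; nothing more can be done
None
```

The large screw eye now stands upright in the rail's pilot hole, turned one full turn clockwise at about 20 N. It went down about 6 mm, so its collar should be about 2 mm above the wood; I judged this from the arm's height readings and did not measure the gap. Its opening lines up with the fitted eye, and the job was handed in at about 29 s.

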